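# Load the sample cassette under the drag spring

### The arm

A 6-joint arm with a two-finger parallel gripper is mounted at the origin on the work surface. World frame = base frame: x ahead of the robot, y to its left, z up, the work surface at z = 0. Lengths are in m, angles in degrees, forces in N, time in s.
With the tool pointing down it reaches from about 0.4 to 0.825 m from the base axis. Payload 7 kg.
Tool frame: the origin (TCP) lies midway between the tips of the shut fingers; the grasp point (between the pads) lies 19 mm behind it (r.hold_point_z is the distance from the TCP to the grasp point, in m); x points along the fingers, y is the direction in which the jaws open and shut, and the axes are right-handed (so a half turn about x gives the same grasp; the last joint's range is limited). The gripper opens to 88 mm and grips with 3 to 60 N. Pads are 19 mm wide; open, the fingers measure 130 mm over their backs; the gripper's body (78 mm by 193 mm) begins 47 mm behind the grasp point.
Start: joints at [88.929, 20.546, 0.682, 0, -70.136, -16.507], TCP at [0.204, 0.643, 0.2] pointing down, gripper open.
Joint ranges: [-176.03, 176.03], [-82.01, 121.73], [-58.28, 71.71], [-173.87, 95.51], [-174.79, -0.11], [-173.66, 173.66]. Speed limits (degrees/s): [136.94, 136.94, 172.46, 180, 180, 180].

### API

Orientations are given as [roll, pitch, yaw] about the fixed x, y, z axes, in that order (R = Rz(yaw) Ry(pitch) Rx(roll)).
In Python, from plant import r, viewer, order gives the robot as it stands. The module is installed in compiled form; this text tells all that it offers.
- The arm moves only by the shell command python3 -m creep 'ROWS' [FORCE]. ROWS is JSON, a list of rows, each an object of numbers: "ax", "ay", "az": the turn, a rotation vector about the tool's x, y, z in degrees; "tx", "ty", "tz": the shift along the tool's x, y, z in m; "fingers": the finger opening in m, from 0 to 0.0876. A call has 1 to 5 rows; each row is the pose to reach, as a shift and turn from the pose commanded when the call began, along the tool's axes at that moment; what a row does not reach only later rows make up. A row lasts 1/10 s, in which the tool goes at most 50 mm and 8.59 degrees, less where a joint would pass 70% of its speed; a pose out of reach is approached as far as the arm can. A call with a gripper value outside its range is refused whole. The fingers move at their own pace and stop on an object; FORCE is the grip in N (left out, the last holds). Time passes only in rows, so rows that repeat a pose let the fingers close. It gives the time, the measured TCP pose, the force and the opening at its end, in the units of the state.
- r.get_state(): the state, without advancing time (a new reading comes with each control period).
- viewer.capture(name): name is "scene" or "side" or "wrist"; returns a dict with "pixels" (384x512x3 uint8, blue, green, red), "depth" (384x512 float32, m along the optical axis (not along the pixel's ray), 0 where there is no reading), "fx", "fy", "cx", "cy" (pixels), "rvec" (rotation vector, rad) and "tvec" (3), from world to camera coordinates, as OpenCV has them; the wrist camera has in their place "T_tool_cam" (4x4, takes a point from camera to tool coordinates, whose origin is the TCP and whose axes are the tool frame's). Camera axes: x right, y down, z forward; pixel columns grow to the right and rows downward; lengths in m; the calibration is good to about 2 mm. A picture is of the moment at which its call begins: read the wrist's pose just before it.
- order.close_job(): hands the job in, once; it reports no verdict.
The state is a dict: "time_s": time; "joints": joint angles; "qd": joint speeds; "joint_torque": joint torques, N m; "tcp_pos": TCP position; "eef_rot": TCP orientation; "contact_force": force on the tool from outside, world axes, zero at the start; "moment": the same for the moment, N m; "gripper_width": finger opening in m.
Only numpy, scipy, OpenCV 4.12 (cv2) and the standard library are available. Lean on these libraries where they do the work, as an engineer would, in place of code of your own. Each camera call takes 0.05 s, during which the arm holds its last target.

### The job

Load the flat sample cassette into its wooden dock: with the fingertips, press it down hard on its lower steel rear part so that the black sprung platform under it sinks, and, still pressing, slide it under the steel bridge and its drag spring until it is fully home against the end stop, flat on the bed, with the platform sprung back up behind it. Only press and push the cassette, never lift it, and leave the jars and other things on the table where they are.

Things in the scene. Friction and masses are not known exactly. Their poses are not given: they have to be found in the camera images.
- dock: Fixed pale wooden dock, 250 x 84 mm; side walls 40 mm high, 12 mm thick, channel 60 mm wide between them. Origin on the table under the channel's centre line; x = slide direction, y across, z up. Along x in mm: -140 to -130 rear wall (20 high), -125 to -40 sprung platform, -40 to 75 slide bed (20 above the table), 22 to 34 steel bridge, 34 to 61 drag spring, 75 face of the end stop (42 high).
- cassette: Loose cassette, 110 x 58 mm, 210 to 325 g, in the channel on the raised platform (underside 31 mm above the table, 1 mm side play). Origin: centre of underside; x = forward, as the dock's x. Grey plastic front (x -14 to 55 mm) 16 mm thick, round nose; heavy steel rear (x -55 to -14) only 10 mm thick, so the front ends in a 6 mm upright shoulder at x -14 to push on.
- recess (a point): Point on the upper face of the cassette's lower steel rear part, on the centre line, 20 mm behind the shoulder: a good place to press.
- home (a point): Where the cassette's origin lies when it is fully home (on the slide bed, nose at the end stop): dock x 20 mm, 20 mm above the table.
- mouth (a point): Middle of the lower near edge of the dark steel bridge across the channel: dock x 22 mm, 40 mm above the table (bridge top 48 mm). The cassette starts with its nose 23 to 37 mm short of it and must be pressed down at least 7 mm to pass under.
- platform (a joint): Travel in m of the black sprung platform (85 x 58 mm) under the cassette: 0 = up (top 31 mm above the table), 0.0105 = fully down (0.5 mm above the slide bed). The spring pushes up with 7 N at 0 and 13.5 N fully down, of which cassette and platform weigh about 3.5 N. It springs up by itself once the cassette, within 5 mm of home, has left it.
- leaf (a joint): Lift angle in rad of the drag spring, a 30 mm wide steel leaf that trails forward and down from the bridge: 0 free (tip 34 mm above the table), about 0.1 with the cassette under it, which it presses down with about 5 N.
- jar_tall: Loose amber jar with black lid, 48 mm across, 85 mm high, beside the dock. Origin: centre of its underside. Leave alone.
- jar_wide: Loose clear glass jar with steel lid, 64 mm across, 65 mm high, beside the dock. Origin: centre of its underside. Leave alone.
- bulb: Loose reddish pipette bulb standing on its neck, 50 mm across, 70 mm high, beside the dock. Origin: centre of its underside. Leave alone.
- stopper: Loose cork stopper, 32 mm across, 26 mm high, beside the dock. Origin: centre of its underside. Leave alone.
- collar: Loose black plastic ring, 48 mm across, 14 mm high, beside the dock. Origin: centre of its underside. Leave alone.
- brush: Loose brush, 160 mm long, lying on the left of the table. Leave alone.
- bottle: Loose green bottle, 56 mm across, 140 mm high, on the right of the table. Origin: centre of its underside. Leave alone.
Mind the look-alikes: they are no part of the job. Leave any orange or purple look-alike of the cassette alone.

How it is judged (in metres and radians):
On the way, in this order (a step that is already met when the one before it is completed fails the run):
1. the cassette is pressed down against the sprung platform, by at least 5 mm, before it goes under the bridge (value of joint platform above 0.005 m and contact force between the fingers and cassette above 2 N and x of cassette in the frame of dock below -0.025 m), for 0.1 s.
2. its nose has passed under the bridge and lifts the drag spring (value of joint leaf above 0.04 rad and x of cassette in the frame of dock above -0.005 m), for 0.1 s.
At the end, for the whole second after the job is handed in: The cassette lies flat on the slide bed within 5 mm of home (3 mm in height, 0.06 rad of tilt), at rest under the drag spring, which it lifts (leaf above 0.04 rad), and the platform has sprung up behind it (within 2 mm of its top position) (x of cassette in the frame of home between -0.005 and 0.004 m and z of cassette in the frame of home between -0.003 and 0.003 m and angle between cassette's own z axis and vertical below 0.06 rad and value of joint platform below 0.002 m and value of joint leaf above 0.04 rad and linear speed of cassette below 0.01 m/s); the robot touches nothing.
It fails at once if the cassette is lifted (underside more than 46 mm above the table, 15 mm above its start) (height (world z) of cassette above 0.046 m).
It fails at once if the cassette is tipped by more than 0.35 rad (angle between cassette's own z axis and vertical above 0.35 rad).
It fails at once if a jar or another thing on the table is moved by more than 25 mm (distance of any of jar_tall, jar_wide, bulb, stopper, collar, brush, bottle from where it was at the start of the episode above 0.025 m).
It also fails if it takes over 40 s, if anything falls off the work surface, if the arm or the gripper's body presses on something with over 40 N, if the wrist force passes 120 N, or if a joint passes its speed limit or range.

## Working session

There is one attempt and no reset: what is moved stays moved. The work goes in short steps, Python scripts to look and compute and a shell command to move; the robot and the scene stay as the last step left them, time stands still between calls to the robot, and variables do not carry over. Pictures are saved under pics/ and viewed, and the job is handed in when it is done.

```bash
mkdir -p pics; python3 - <<'E'
from plant import r, viewer, order
import cv2, pickle
s=r.get_state(); print(s)
for n in ("scene","side","wrist"):
    d=viewer.capture(n); cv2.imwrite(f"pics/{n}0.png",d["pixels"]); d["state"]=s
    pickle.dump(d,open(f"{n}0.pkl","wb"))
E
```

```text
{'time_s': 0.0, 'joints': array([ 8.89275075e+01,  2.05900784e+01,  6.33589949e-01, -2.07387182e-02,
       -7.01352482e+01, -1.65056188e+01]), 'qd': array([-0.03029528,  0.10224449, -0.01026137, -0.0830446 ,  0.09657775,
        0.1206124 ]), 'joint_torque': array([ 6.83572307e-04, -5.82715702e+01,  2.93057334e+01,  6.99730799e+00,
        7.06884879e-03, -1.45002259e-04]), 'tcp_pos': array([0.20373256, 0.64296025, 0.19923469]), 'eef_rot': array([  94.50924827,   89.90621393, -103.07592573]), 'contact_force': array([-0.62627386,  0.08976747,  0.24873274]), 'moment': array([-0.01960496,  0.01458457, -0.01072744]), 'gripper_width': 0.08748549870101163}
```

View pics/scene0.png

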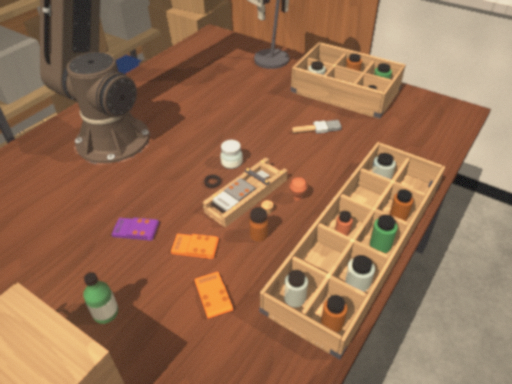

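View pics/side0.png

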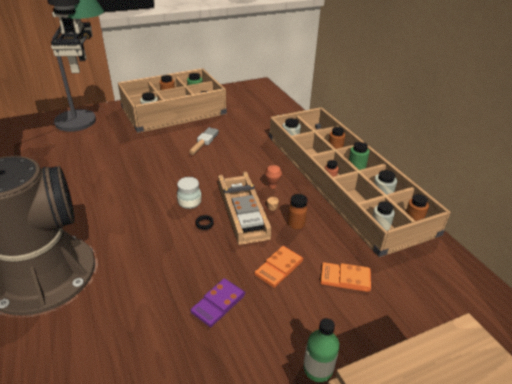

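View pics/wrist0.png

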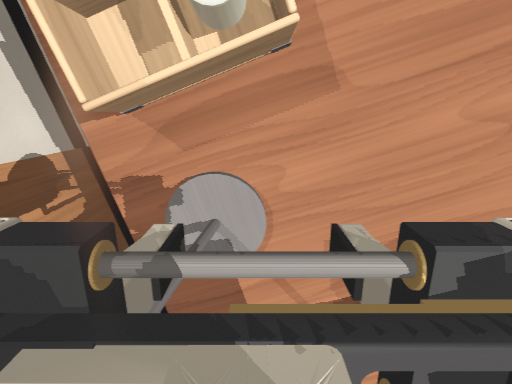

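The dock with its grey cassette sits in scene near (245,192) and in side near (245,208). The orange look-alikes are at scene (195,245) and (213,295), and the purple one at (136,229). They lie on the open table, so they are not the cassette. I'll confirm with enlarged crops and a point cloud.

```bash
cat > h.py <<'E'
import numpy as np, cv2, pickle
from scipy.spatial.transform import Rotation as Ro
def cloud(d):
    h,w=d["depth"].shape; u,v=np.meshgrid(np.arange(w),np.arange(h)); z=d["depth"]
    P=np.stack([(u-d["cx"])/d["fx"]*z,(v-d["cy"])/d["fy"]*z,z],-1)
    if "rvec" in d:
        R=cv2.Rodrigues(np.array(d["rvec"]))[0]; return (P-np.ravel(d["tvec"]))@R
    s=d["state"]; T=np.array(d["T_tool_cam"]); Rt=Ro.from_euler("xyz",s["eef_rot"],degrees=True).as_matrix()
    return (P@T[:3,:3].T+T[:3,3])@Rt.T+s["tcp_pos"]
E
python3 - <<'E'
from h import *
for n,(a,b,c,e) in dict(scene=(150,110,320,250),side=(170,150,320,260)).items():
    d=pickle.load(open(f"{n}0.pkl","rb"))
    cv2.imwrite(f"pics/{n}0c.png",cv2.resize(d["pixels"][b:e,a:c],None,fx=4.5,fy=4,interpolation=cv2.INTER_CUBIC)[:600,:800])
    P=cloud(d)
    for name,(u,v) in (dict(dockmid=(245,192),t=(150,300)) if n=="scene" else dict(dockmid=(245,208),t=(150,250))).items(): print(n,name,P[v,u])
    hsv=cv2.cvtColor(d["pixels"],cv2.COLOR_BGR2HSV)
    m0=P[245//1 if 0 else (192 if n=="scene" else 208),245]
    m=(np.linalg.norm(P[...,:2]-m0[:2],axis=-1)<.2)&(P[...,2]>.036)&(P[...,2]<.045)
    m=m&(hsv[...,2]>110)&(hsv[...,0]<25)&(hsv[...,1]>50)
    k,l,st,ce=cv2.connectedComponentsWithStats(cv2.dilate(m.astype(np.uint8),np.ones((5,5))))
    big=1+st[1:,4].argmax(); mm=m&(l==big); Q=P[mm][:,:2].astype(np.float32)
    print(n,mm.sum(),cv2.minAreaRect(Q),P[mm][:,2].mean())
s=pickle.load(open("wrist0.pkl","rb"))
print(Ro.from_euler("xyz",s["state"]["eef_rot"],degrees=True).as_matrix().round(3)); print(s["T_tool_cam"])
E
```

```text
scene dockmid [0.52797952 0.00076729 0.04341585]
scene t [ 0.52131107 -0.37509733 -0.00289502]
scene 714 ((0.5137007236480713, 0.027042657136917114), (0.24879483878612518, 0.08829940855503082), 80.62269592285156) 0.039715337444499385
side dockmid [ 0.50202074 -0.01092177  0.04328283]
side t [ 0.24509315 -0.02442498  0.00169205]
side 611 ((0.5118210911750793, 0.027831315994262695), (0.2523319125175476, 0.08506536483764648), 80.83525848388672) 0.03965312319961512
[[-0.    -0.302 -0.953]
 [-0.002 -0.953  0.302]
 [-1.     0.002 -0.   ]]
[[-1.15776473e-03 -2.72036831e-01  9.62286143e-01 -1.84509976e-01]
 [ 9.99999320e-01 -4.52726256e-04  1.07515392e-03 -2.28869603e-04]
 [ 1.43170737e-04  9.62286733e-01  2.72037171e-01 -7.26440785e-02]
 [ 0.00000000e+00  0.00000000e+00  0.00000000e+00  1.00000000e+00]]
```

View pics/scene0c.png

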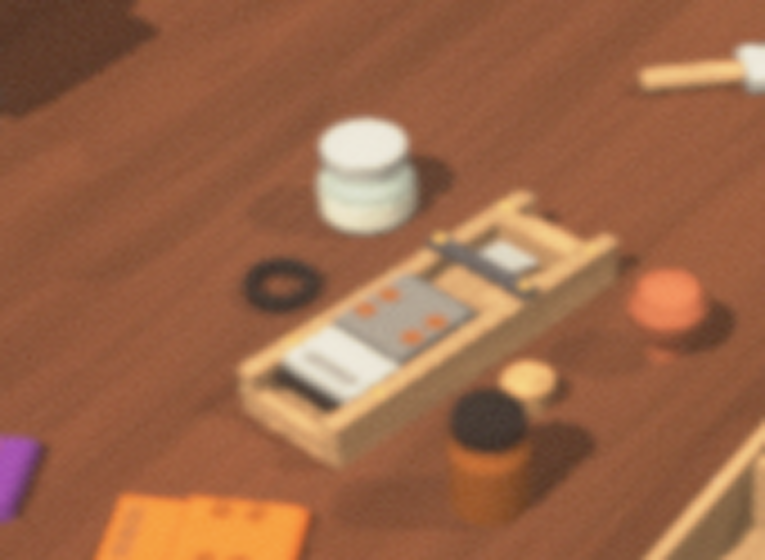

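View pics/side0c.png

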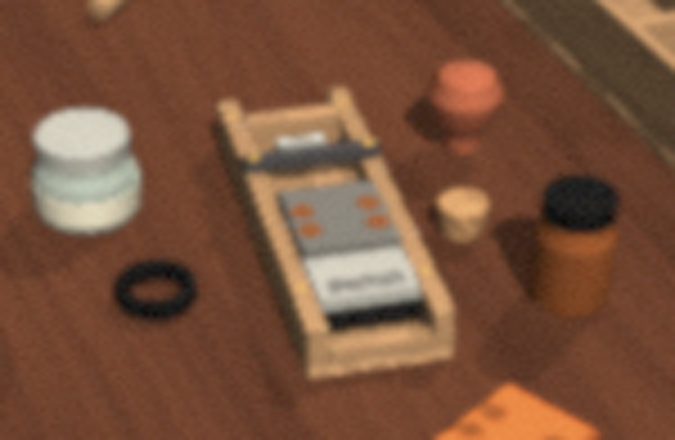

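The crops confirm the cassette: grey front with four spots and a bright steel rear, inside the pale dock. The bridge is at the far end, so the slide direction is about world +y. Next I'll get the dock frame and the cassette's x.

```bash
cat >> h.py <<'E'
A=np.radians(80.73); DX=np.array([np.cos(A),np.sin(A)]); DY=np.array([-DX[1],DX[0]])
O=np.array([.5128,.0274])+.015*DX
def todock(P):
    q=P[...,:2]-O; return np.stack([q@DX,q@DY,P[...,2]],-1)
def goal(s,dx,dy,z):
    "tool-axis shift (tx,ty,tz) and rot-vector to dock pose"
    R=Ro.from_euler("xyz",s["eef_rot"],degrees=True).as_matrix()
    t=np.r_[O+dx*DX+dy*DY,z]; Rg=np.column_stack([[0,0,-1],np.r_[DY,0],np.r_[DX,0]])
    return R.T@(t-s["tcp_pos"]), np.degrees(Ro.from_matrix(R.T@Rg).as_rotvec()), t
E
python3 - <<'E'
from h import *
print("O",O)
for n in ("scene","side"):
    d=pickle.load(open(f"{n}0.pkl","rb")); D=todock(cloud(d)); hsv=cv2.cvtColor(d["pixels"],cv2.COLOR_BGR2HSV)
    c=(abs(D[...,1])<.02)
    for x in np.arange(-.14,.11,.006):
        m=c&(abs(D[...,0]-x)<.003)
        if m.sum(): print(n,round(x*1e3),m.sum(),(np.median(D[m][:,2])*1e3).round(1),np.median(hsv[m],0).astype(int))
d=pickle.load(open("scene0.pkl","rb")); P=cloud(d)
for u,v in((270,58),(282,15),(340,60),(128,62)): print(u,v,P[v,u])
s=pickle.load(open("wrist0.pkl","rb"))["state"]; print(goal(s,-.09,0,.2))
E
```

```text
O [0.51521631 0.0422041 ]
scene -140 71 9.2 [ 14 127 208]
scene -134 24 19.9 [ 17 118 234]
scene -128 12 20.0 [ 15 121 220]
scene -122 42 29.1 [ 13 104 100]
scene -116 53 30.9 [ 16  46 176]
scene -110 33 39.4 [ 21  29 224]
scene -104 20 41.4 [ 18  34 211]
scene -98 26 40.3 [ 20  30 221]
scene -92 22 41.1 [ 22  20 236]
scene -86 26 40.2 [ 22  20 237]
scene -80 22 40.9 [ 22  21 234]
scene -74 37 42.8 [ 18  38 187]
scene -68 28 46.6 [ 17  43 177]
scene -62 17 45.9 [ 16  48 179]
scene -56 22 46.8 [ 14  56 182]
scene -50 23 46.3 [ 14  56 182]
scene -44 23 46.3 [ 15  49 181]
scene -38 24 46.5 [ 14  67 182]
scene -32 20 46.6 [ 15  55 181]
scene -26 27 46.6 [ 16  49 181]
scene -20 18 47.0 [ 17  42 179]
scene -14 20 45.9 [ 17  43 176]
scene -8 11 45.0 [ 15  62 175]
scene 10 5 20.4 [ 15  98 197]
scene 16 18 20.0 [ 15 118 215]
scene 22 45 40.7 [ 14 101 166]
scene 28 43 22.7 [ 16 112 221]
scene 34 29 44.9 [ 15  89 184]
scene 40 6 19.9 [ 15 110 190]
scene 46 15 38.5 [ 19  36 208]
scene 52 11 37.2 [ 22  32 221]
scene 58 20 34.0 [ 18  46 212]
scene 64 9 31.4 [ 16  59 219]
scene 70 10 20.7 [ 15 120 
[... 839 characters left out ...]
 147]
side 22 35 44.5 [12 37 77]
side 28 40 45.9 [13 22 93]
side 34 32 20.4 [ 15 109 177]
side 40 19 19.5 [ 15 116 157]
side 46 22 20.0 [ 15 109 122]
side 52 10 37.0 [ 18  23 152]
side 58 10 36.0 [ 19  30 178]
side 64 7 34.9 [ 20  31 187]
side 70 4 33.3 [ 15  85 178]
side 76 67 33.3 [ 15 115 175]
side 82 23 40.6 [ 14 117 202]
side 88 11 40.8 [ 14 119 201]
270 58 [0.1490391  0.7128861  0.00971956]
282 15 [-0.14362883  1.2811928  -0.09024531]
340 60 [0.44912597 0.71678733 0.08734878]
128 62 [-1.01065547  0.9356651  -0.45519866]
(array([ 2.24199343e-04,  5.67629985e-01, -4.91445825e-01]), array([ 8.16848064e+01, -7.27271162e-02, -7.18398043e-02]), array([ 0.50071847, -0.04662051,  0.2       ]))
```

The dock frame fits: the rear wall, bridge and end stop appear at their nominal x. The shoulder is at about dock x -74, so the cassette origin is at about -60. I'm moving toward a hover above it with the fingers shutting.

```bash
python3 -m creep '[{"ty":0.03,"tz":-0.025,"fingers":0},{"ty":0.065,"tz":-0.056,"ax":3,"fingers":0},{"ty":0.1,"tz":-0.086,"ax":8,"fingers":0},{"ty":0.135,"tz":-0.116,"ax":14,"fingers":0},{"ty":0.17,"tz":-0.147,"ax":20,"fingers":0}]' 20
python3 - <<'E'
from h import *
from plant import r
print(goal(r.get_state(),-.09,0,.2))
E
```

```text
(array([ 2.40763443e-04,  5.67792481e-01, -4.91418491e-01]), array([ 8.16889254e+01, -5.89496475e-02, -5.36348270e-02]), array([ 0.50071847, -0.04662051,  0.2       ]))invalid input
```

```bash
python3 -m creep '[{"ty":0.03,"tz":-0.025},{"ty":0.065,"tz":-0.056,"ax":3},{"ty":0.1,"tz":-0.086,"ax":8},{"ty":0.135,"tz":-0.116,"ax":14},{"ty":0.17,"tz":-0.147,"ax":20}]'
```

```text
invalid input
```

```bash
python3 -m creep '[{"ax":0,"ay":0,"az":0,"tx":0,"ty":0.03,"tz":-0.025,"fingers":0.0}]' 20
```

```text
time_s: 0.25
tcp_pos: [0.2176, 0.6092, 0.1983]
eef_rot: [109.7, 89.9, -87.8]
contact_force: [0.4, -0.0, -0.4]
gripper_width: 0.0838
```

```bash
python3 -m creep '[{"ax":3,"ay":0,"az":0,"tx":0,"ty":0.035,"tz":-0.03,"fingers":0.0},{"ax":8,"ay":0,"az":0,"tx":0,"ty":0.07,"tz":-0.06,"fingers":0.0},{"ax":14,"ay":0,"az":0,"tx":0,"ty":0.105,"tz":-0.09,"fingers":0.0},{"ax":20,"ay":0,"az":0,"tx":0,"ty":0.14,"tz":-0.12,"fingers":0.0},{"ax":27,"ay":0,"az":0,"tx":0,"ty":0.175,"tz":-0.15,"fingers":0.0}]' 20
cat > g.py <<'E'
import sys
from h import *
from plant import r
s=r.get_state(); a=goal(s,*map(float,sys.argv[1:4]))
print("shift",a[0].round(4),"rot",a[1].round(2),"dock",todock(s["tcp_pos"]).round(4),"F",s["contact_force"].round(1),"t",s["time_s"],"J",s["joints"].round(0),"w",s["gripper_width"])
E
python3 g.py -.09 0 .2
```

```text
time_s: 0.75
tcp_pos: [0.3091, 0.3932, 0.2]
eef_rot: [94.5, 90.0, -130.3]
contact_force: [-0.0, 0.7, 0.4]
gripper_width: 0.0453
shift [ 1.000e-04  1.769e-01 -4.460e-01] rot [ 5.446e+01 -0.000e+00 -1.000e-02] dock [0.3132 0.26   0.2   ] F [-0.   0.7  0.4] t 0.75 J [ 74.   4. -21.  -0. -65. -29.] w 0.045347381617459825
```

```bash
python3 -m creep '[{"ax":6,"ay":0,"az":0,"tx":0,"ty":0.017,"tz":-0.043,"fingers":0.0},{"ax":12,"ay":0,"az":0,"tx":0,"ty":0.034,"tz":-0.086,"fingers":0.0},{"ax":18,"ay":0,"az":0,"tx":0,"ty":0.051,"tz":-0.129,"fingers":0.0},{"ax":24,"ay":0,"az":0,"tx":0,"ty":0.068,"tz":-0.172,"fingers":0.0},{"ax":30,"ay":0,"az":0,"tx":0,"ty":0.085,"tz":-0.215,"fingers":0.0}]' 20
python3 g.py -.09 0 .2
```

```text
time_s: 1.25
tcp_pos: [0.4025, 0.1819, 0.2003]
eef_rot: [-48.6, 90.0, 56.6]
contact_force: [2.0, 0.3, 0.3]
gripper_width: 0.0056
shift [ 0.0003 -0.0349 -0.2463] rot [2.447e+01 3.000e-02 2.000e-02] dock [0.1197 0.1338 0.2003] F [2.  0.3 0.3] t 1.25 J [ 50.  -2. -27.  -0. -65. -35.] w 0.005597918662655798
```

```bash
python3 -m creep '[{"ax":6,"ay":0,"az":0,"tx":0,"ty":-0.007,"tz":-0.049,"fingers":0.0},{"ax":12,"ay":0,"az":0,"tx":0,"ty":-0.014,"tz":-0.098,"fingers":0.0},{"ax":18,"ay":0,"az":0,"tx":0,"ty":-0.021,"tz":-0.147,"fingers":0.0},{"ax":24,"ay":0,"az":0,"tx":0,"ty":-0.028,"tz":-0.196,"fingers":0.0},{"ax":24.5,"ay":0,"az":0,"tx":0,"ty":-0.035,"tz":-0.244,"fingers":0.0}]' 20
python3 -m creep '[{"ax":0,"ay":0,"az":0,"tx":0,"ty":0,"tz":0,"fingers":0.0}]' 20
python3 g.py -.09 0 .1
python3 - <<'E'
from h import *
from plant import r,viewer
s=r.get_state()
for n in("wrist","scene","side"):
    d=viewer.capture(n); d["state"]=s; pickle.dump(d,open(n+"1.pkl","wb")); cv2.imwrite(f"pics/{n}1.png",d["pixels"])
E
```

```text
time_s: 1.75
tcp_pos: [0.5012, -0.0443, 0.2003]
eef_rot: [-51.5, 90.0, 29.2]
contact_force: [1.2, 1.0, 0.7]
gripper_width: 0.0006
time_s: 1.85
tcp_pos: [0.5018, -0.0469, 0.1995]
eef_rot: [143.8, 89.9, -135.6]
contact_force: [-1.2, -0.2, -0.9]
gripper_width: 0.0007
shift [0.0995 0.0011 0.0002] rot [-0.16 -0.07 -0.05] dock [-0.0901 -0.0012  0.1995] F [-1.2 -0.2 -0.9] t 1.85 J [ 17.   4. -20.   0. -65. -27.] w 0.0007474147977221419
```

View pics/wrist1.png

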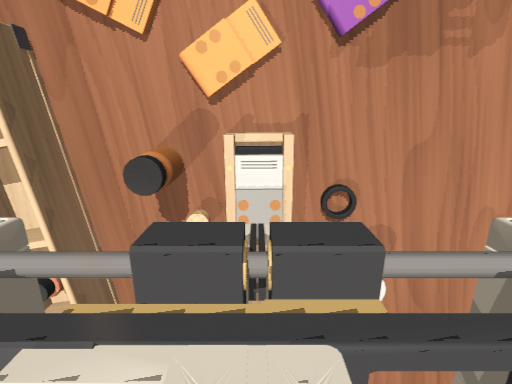

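Wrist view: the dock channel is centred at column ~259, between the shut fingers. The steel rear spans rows ~155-188, the shoulder is at row ~189 and the spots are at ~(243,206) and (273,206). The jar is at (150,172) and the ring at (338,201), both clear. I'll measure the shoulder and the lateral centre from this view.

```bash
python3 - <<'E'
from h import *
d=pickle.load(open("wrist1.pkl","rb")); P=cloud(d); D=todock(P); hsv=cv2.cvtColor(d["pixels"],cv2.COLOR_BGR2HSV)
for v in range(130,222,3): print(v,(D[v,259]*1e3).round(1),hsv[v,262])
for u in list(range(218,302,3)): print(u,(D[170,u]*1e3).round(1),hsv[170,u])
cv2.imwrite("pics/w1c.png",cv2.resize(d["pixels"][120:230,190:330],None,fx=5,fy=5,interpolation=cv2.INTER_CUBIC))
# wall outer-edge fit
m=(D[...,2]>.037)&(D[...,2]<.043)&(abs(D[...,1])<.05)&(hsv[...,1]>60)&(D[...,0]<0)
m[222:]=0
Q=D[m]; print(m.sum()); 
for sgn in(1,-1):
    q=Q[Q[:,1]*sgn>.02]; print(sgn,len(q),np.percentile(q[:,1],[2,50,98])*1e3,np.polyfit(q[:,0],q[:,1],1))
E
```

```text
130 [-140.9    2.7    0.5] [ 10 135 159]
133 [-138.2    2.6   18.1] [ 17  86 230]
136 [-134.7    2.5   20.9] [ 17  81 254]
139 [-130.8    2.6   18.4] [ 17  82 254]
142 [-126.1    2.6    8.7] [ 16 101 159]
145 [-122.1    2.6    8.2] [ 15 102 157]
148 [-120.9    2.4   31.2] [170  12  64]
151 [-117.3    2.4   31.9] [30  9 56]
154 [-113.6    2.4   31.8] [ 22  19 147]
157 [-111.3    2.3   41.3] [ 21  14 255]
160 [-107.7    2.3   41.3] [ 21  16 250]
163 [-104.1    2.3   42.2] [ 22  15 255]
166 [-100.4    2.3   41.8] [ 20  15 254]
169 [-96.6   2.3  41.2] [ 27  11 255]
172 [-93.    2.3  42.1] [ 20  15 255]
175 [-89.1   2.3  41.1] [ 21  14 254]
178 [-85.3   2.3  41. ] [ 24  14 253]
181 [-81.5   2.3  40.9] [ 22  15 252]
184 [-77.5   2.3  40.5] [ 25  13 255]
187 [-74.1   2.3  42.1] [ 21  17 235]
190 [-71.8   2.2  47.9] [ 19  22 200]
193 [-67.7   2.2  46.7] [ 18  23 201]
196 [-64.    2.2  47.3] [ 19  22 201]
199 [-60.    2.2  46.8] [ 21  20 200]
202 [-56.3   2.2  47.4] [ 21  20 200]
205 [-52.2   2.2  46.9] [ 19  22 200]
208 [-48.5   2.2  47.5] [ 18  22 201]
211 [-44.6   2.2  47.7] [ 19  20 200]

[... 624 characters left out ...]
  41.7] [ 28  12 255]
260 [-95.3   3.5  41. ] [ 28  12 255]
263 [-95.3   7.2  41.3] [ 28  12 255]
266 [-95.   10.9  39.7] [ 28  12 255]
269 [-95.2  14.6  40.7] [ 25  12 255]
272 [-95.4  18.2  41.7] [ 25  13 255]
275 [-95.4  21.8  41.8] [ 25  13 255]
278 [-95.3  25.5  41.5] [ 25  13 255]
281 [-95.2  29.2  41.1] [ 25  13 255]
284 [-94.9  33.1  39.2] [ 17  82 252]
287 [-95.   36.7  39.8] [ 18  85 254]
290 [-95.2  40.2  41.2] [ 16  82 254]
293 [-87.2  49.2   0.5] [ 13 114 184]
296 [-87.4  53.2   1.4] [ 11 132 162]
299 [-87.1  57.5   0.1] [ 10 134 164]
1694
1 836 [31.5584305  37.36429854 43.11668248] [0.00888349 0.03811756]
-1 858 [-40.32424316 -34.47179141 -28.70164223] [ 0.00198681 -0.03428987]
```

View pics/w1c.png

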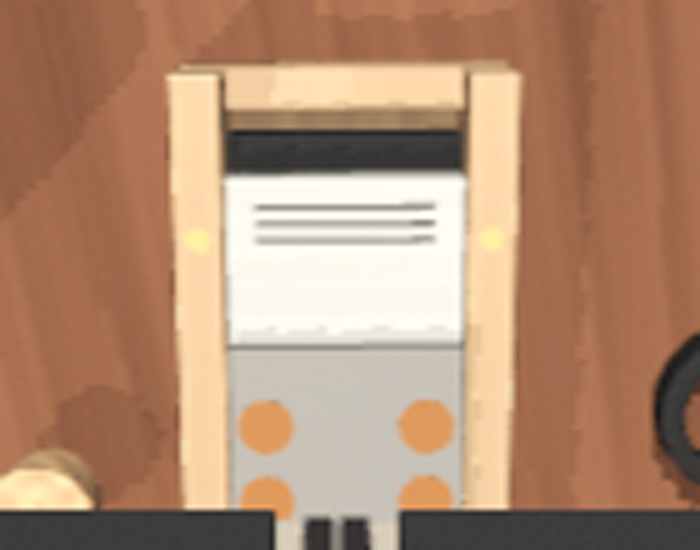

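```bash
python3 -m creep '[{"ax":0,"ay":0,"az":0,"tx":0.03,"ty":0.002,"tz":0.002,"fingers":0.0},{"ax":0,"ay":0,"az":0,"tx":0.07,"ty":0.002,"tz":0.002,"fingers":0.0},{"ax":0,"ay":0,"az":0,"tx":0.11,"ty":0.002,"tz":0.002,"fingers":0.0},{"ax":0,"ay":0,"az":0,"tx":0.138,"ty":0.002,"tz":0.002,"fingers":0.0},{"ax":0,"ay":0,"az":0,"tx":0.148,"ty":0.002,"tz":0.002,"fingers":0.0}]' 20
python3 -m creep '[{"ax":0,"ay":0,"az":0,"tx":0,"ty":0,"tz":0,"fingers":0.0}]' 20
python3 g.py -.087 .001 .041
python3 - <<'E'
from h import *
from plant import r,viewer
s=r.get_state()
d=viewer.capture("side"); cv2.imwrite("pics/side2.png",cv2.resize(d["pixels"][140:270,150:330],None,fx=4,fy=4,interpolation=cv2.INTER_CUBIC))
d=viewer.capture("wrist"); cv2.imwrite("pics/wrist2.png",d["pixels"])
E
```

```text
time_s: 2.5
tcp_pos: [0.497, -0.0388, 0.0498]
eef_rot: [110.3, 89.8, -168.7]
contact_force: [0.8, -0.3, -0.4]
gripper_width: 0.0006
time_s: 2.6
tcp_pos: [0.4984, -0.039, 0.0515]
eef_rot: [117.0, 89.9, -161.9]
contact_force: [0.5, -0.4, 0.7]
gripper_width: 0.0004
shift [ 0.0105 -0.0025 -0.0042] rot [ 0.31 -0.06 -0.12] dock [-0.0828  0.0035  0.0515] F [ 0.5 -0.4  0.7] t 2.6 J [ 18.  13. -32.  -0. -45. -27.] w 0.00036429287426039943
```

View pics/side2.png

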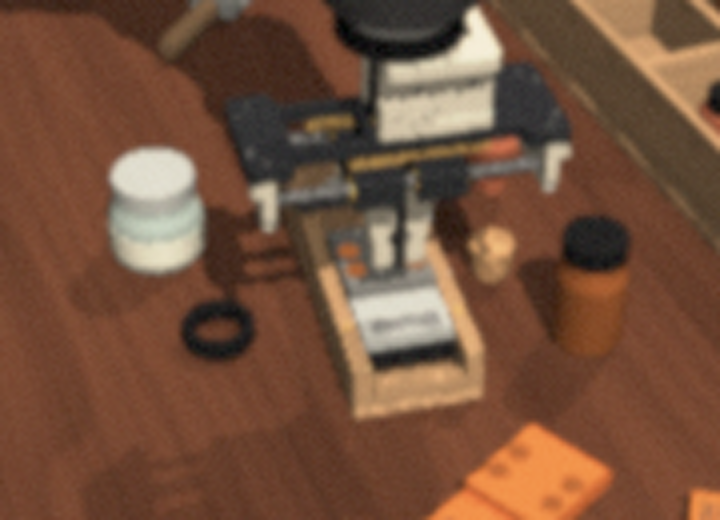

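View pics/wrist2.png

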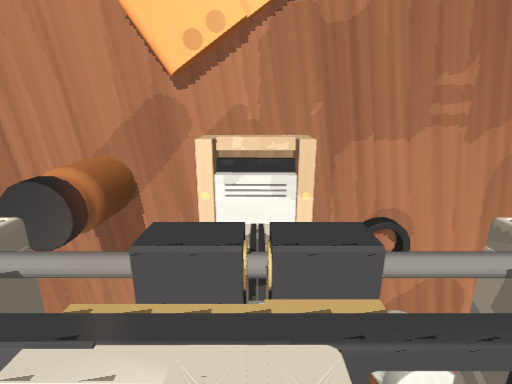

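```bash
python3 -m creep '[{"ax":0,"ay":0,"az":0,"tx":0,"ty":0,"tz":0,"fingers":0.0},{"ax":0,"ay":0,"az":0,"tx":0,"ty":0,"tz":0,"fingers":0.0}]' 20
python3 - <<'E'
from h import *
from plant import r,viewer
for i in range(3):
    s=r.get_state(); print(todock(s["tcp_pos"]).round(4), s["joints"][:3].round(3), s["contact_force"].round(1))
    d=viewer.capture("side")
R=cv2.Rodrigues(np.array(d["rvec"]))[0]
K=np.array([[d["fx"],0,d["cx"]],[0,d["fy"],d["cy"]],[0,0,1]])
im=cv2.resize(d["pixels"][160:240,200:300],None,fx=7,fy=7,interpolation=cv2.INTER_CUBIC)
def pr(dx,dy,z,c):
    p=np.r_[O+dx*DX+dy*DY,z]; q=cv2.projectPoints(p[None],np.array(d["rvec"]),np.array(d["tvec"]),K,None)[0].ravel()
    print(dx,dy,z,q); cv2.circle(im,tuple(((q-[200,160])*7+3).astype(int)),4,c,-1)
t=todock(s["tcp_pos"]);t=(-.086,.002,.0505)
for dy in(-.02,.02): pr(t[0]-.0095,t[1]+dy,t[2],(255,0,255))
for dy in(-.02,.02): pr(-.073,t[1]+dy,.041,(0,255,0))
cv2.imwrite("pics/side3.png",im)
D=todock(cloud(d)); m=(D[...,2]>.055)&(D[...,2]<.085)&(abs(D[...,1])<.025)&(abs(D[...,0]+.09)<.03)
print(m.sum(),np.percentile(D[m],[2,10,50,90,98],axis=0).round(4))
E
```

```text
time_s: 2.9
tcp_pos: [0.5002, -0.0395, 0.0535]
eef_rot: [-64.9, 89.9, 16.0]
contact_force: [0.6, 0.3, -0.3]
gripper_width: 0.0004
[-0.0831  0.0017  0.0535] [ 17.96   12.889 -32.019] [ 0.6  0.3 -0.3]
[-0.0832  0.0019  0.0533] [ 17.954  12.905 -32.038] [ 0.3  0.2 -0. ]
[-0.0834  0.002   0.0531] [ 17.947  12.922 -32.051] [ 0.9 -0.1  0.5]
-0.09549999999999999 -0.018000000000000002 0.0505 [257.5364144  214.54252812]
-0.09549999999999999 0.022 0.0505 [242.139766   216.90128836]
-0.073 -0.018000000000000002 0.041 [255.15591442 211.85072184]
-0.073 0.022 0.041 [240.06042408 214.13976041]
17 [[-0.0958 -0.0126  0.0793]
 [-0.0951 -0.0092  0.0798]
 [-0.0938  0.0016  0.0829]
 [-0.0906  0.0155  0.0844]
 [-0.0868  0.0173  0.0847]]
```

View pics/side3.png

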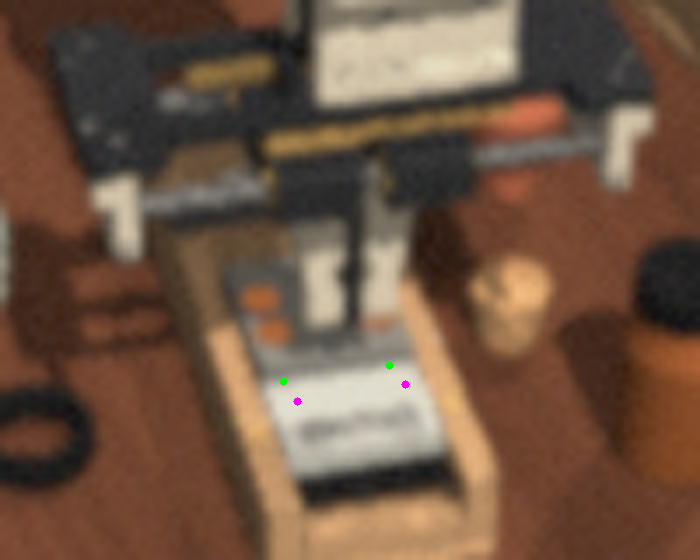

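```bash
python3 - <<'E'
from h import *
from plant import r,viewer
s=r.get_state(); print(todock(s["tcp_pos"]).round(4))
for n,us,vs in (("side",(243,247,254),range(186,216,2)),("scene",(),())):
    d=viewer.capture(n); d["state"]=s; pickle.dump(d,open(n+"4.pkl","wb")); D=todock(cloud(d))
    for u in us:
        for v in vs: print(u,v,(D[v,u]*1e3).round(1),d["pixels"][v,u])
cv2.imwrite("pics/scene4.png",cv2.resize(d["pixels"][120:240,170:310],None,fx=5,fy=5,interpolation=cv2.INTER_CUBIC))
E
```

```text
[-0.0835  0.0022  0.0529]
243 186 [-124.6   27.8  168.9] [43 46 45]
243 188 [-121.6   27.   160.9] [42 40 40]
243 190 [-123.8   27.5  156.8] [44 47 47]
243 192 [-122.1   27.   149.7] [77 85 94]
243 194 [-96.7  20.7 123.7] [ 94 109 116]
243 196 [-95.7  20.3 116.7] [121 139 151]
243 198 [-94.4  20.  109.6] [128 147 158]
243 200 [-84.8  17.5  95.5] [115 133 143]
243 202 [-88.   18.3  91.8] [111 128 136]
243 204 [-86.2  17.8  84. ] [107 121 129]
243 206 [-49.3   8.6  46.6] [ 98 109 117]
243 208 [-58.5  10.8  47.6] [78 85 88]
243 210 [-64.9  12.3  46.4] [104 113 117]
243 212 [-71.3  13.9  45.2] [120 129 133]
243 214 [-72.7  14.2  39.7] [181 194 200]
247 186 [-124.9   18.4  167.5] [45 42 43]
247 188 [-119.8   17.   157.9] [47 45 46]
247 190 [-121.3   17.3  153.2] [44 50 50]
247 192 [-96.3  10.7 127.7] [ 92 106 113]
247 194 [-95.5  10.4 120.9] [113 131 140]
247 196 [-94.5  10.  114. ] [147 172 185]
247 198 [-93.8   9.8 107.3] [142 165 176]
247 200 [-95.5  10.2 102.5] [144 168 181]
247 202 [-96.9  10.4  97.4] [163 190 205]
247 204 [-93.1   9.4  87.9] [164 188 202]
247 206 [-95.7   9.9  83.7] [113 130 138]
247 208 [-57.8  -0.1  45.1] [78 84 87]
247 210 [-69.1   2.8  48. ] [101 110 115]
247 212 [-72.2   3.5  44. ] [130 139 145]
247 214 [-77.2   4.7  41.6] [193 209 213]
254 186 [-115.4   -0.9  157.5] [64 83 93]
254 188 [-111.3   -2.2  148.5] [74 87 94]
254 190 [-92.6  -7.7 127.8] [ 92 106 114]
254 192 [-95.2  -7.1 123.8] [ 98 114 123]
254 194 [-96.9  -6.8 119. ] [111 128 137]
254 196 [-95.7  -7.2 111.9] [160 187 202]
254 198 [-95.9  -7.3 105.8] [166 192 207]
254 200 [-94.7  -7.8  98.6] [169 197 213]
254 202 [-96.   -7.6  93.3] [170 197 213]
254 204 [-94.7  -8.1  85.9] [147 172 192]
254 206 [-56.4 -19.2  47. ] [ 97 124 166]
254 208 [-63.7 -17.2  46.5] [130 145 151]
254 210 [-69.2 -15.8  44.5] [124 134 140]
254 212 [-71.9 -15.2  40.2] [168 181 188]
254 214 [-81.  -12.8  41.4] [204 218 223]
```

View pics/scene4.png

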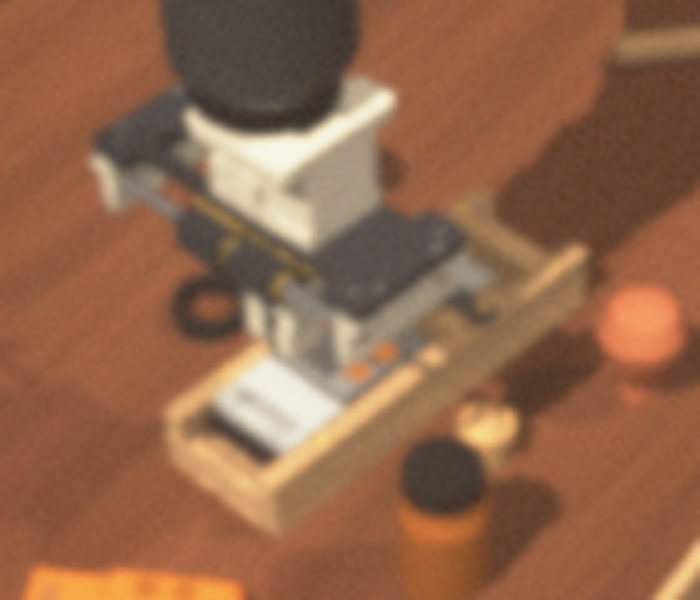

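The side view's depth puts the finger's rear face at dock x ≈ -95.5, as predicted. It puts the fingertips at z ≈ 83 mm, though, while the state says 53. I'll check against the wrist view's depth, then descend guarded by force.

```bash
python3 - <<'E'
from h import *
from plant import r,viewer
s=r.get_state(); d=viewer.capture("wrist"); d["state"]=s
h,w=d["depth"].shape; u,v=np.meshgrid(np.arange(w),np.arange(h)); z=d["depth"]
P=np.stack([(u-d["cx"])/d["fx"]*z,(v-d["cy"])/d["fy"]*z,z],-1); T=np.array(d["T_tool_cam"]); Q=P@T[:3,:3].T+T[:3,3]; D=todock(cloud(d))
for uu in(252,265,200):
    for vv in range(200,310,6): print(uu,vv,(Q[vv,uu]*1e3).round(0),d["pixels"][vv,uu], (D[vv,uu]*1e3).round(0))
sd=pickle.load(open("side4.pkl","rb")); D=todock(cloud(sd))
for uu,vv in((240,175),(232,188),(270,185),(220,180)): print(uu,vv,(D[vv,uu]*1e3).round(0))
E
```

```text
252 200 [ 11.  -3. -12.] [242 253 255] [-96.  -1.  42.]
252 206 [12. -3. -7.] [237 248 253] [-91.  -1.  41.]
252 212 [11. -3. -3.] [236 247 252] [-87.  -1.  42.]
252 218 [12. -3.  2.] [236 247 251] [-82.  -1.  41.]
252 224 [-27.  -2.  -9.] [50 49 53] [-93.   0.  79.]
252 230 [-36.  -2.  -9.] [51 51 54] [-93.   0.  89.]
252 236 [-45.  -2. -10.] [52 51 54] [-93.   0.  98.]
252 242 [-53.  -2. -10.] [51 51 52] [-93.   0. 105.]
252 248 [-58.  -2.  -9.] [50 50 54] [-93.   1. 110.]
252 254 [-106.   -1.  -31.] [112 117 120] [-115.    1.  159.]
252 260 [-109.   -1.  -31.] [143 149 155] [-114.    1.  161.]
252 266 [-109.   -1.  -29.] [147 153 159] [-113.    1.  162.]
252 272 [-111.   -1.  -28.] [131 137 142] [-111.    1.  163.]
252 278 [-72.  -2.  -2.] [61 62 63] [-85.   1. 125.]
252 284 [-72.  -2.   2.] [43 43 45] [-82.   1. 125.]
252 290 [-72.  -2.   5.] [42 44 44] [-79.   1. 125.]
252 296 [-73.  -2.   7.] [43 44 44] [-76.   1. 125.]
252 302 [ 6. -3. 69.] [122 130 135] [-14.  -1.  46.]
252 308 [-120.   -1.  -23.] [102 162 194] [-106.    2.  173.]
265 200 [ 12.   6. -12.] [242 253 255] [-96. 
[... 1554 characters left out ...]
254 [-116.  -15.  -37.] [77 76 78] [-120.  -12.  168.]
200 260 [-116.  -15.  -35.] [78 77 79] [-119.  -12.  169.]
200 266 [-116.  -15.  -33.] [77 77 78] [-117.  -12.  169.]
200 272 [-116.  -15.  -31.] [77 77 78] [-115.  -13.  168.]
200 278 [-116.  -15.  -29.] [77 77 78] [-113.  -13.  168.]
200 284 [-116.  -15.  -28.] [76 77 78] [-111.  -13.  169.]
200 290 [-116.  -15.  -25.] [76 76 78] [-109.  -13.  168.]
200 296 [-115.  -16.  -23.] [76 76 78] [-107.  -13.  168.]
200 302 [-117.  -15.  -22.] [76 77 78] [-106.  -13.  170.]
200 308 [-119.  -15.  -22.] [102 162 194] [-106.  -12.  172.]
240 175 [-104.   30.  186.]
232 188 [-113.   51.  159.]
270 185 [  67. -100.   13.]
220 180 [-114.   79.  186.]
```

Both views agree that the visible tips lie about 27-30 mm above the stated TCP. I therefore expect contact at a state z of about 13 mm, and I'm descending guarded.

```bash
python3 -m creep '[{"ax":0,"ay":0,"az":0,"tx":0.003,"ty":0,"tz":-0.002,"fingers":0.0},{"ax":0,"ay":0,"az":0,"tx":0.006,"ty":0,"tz":-0.002,"fingers":0.0},{"ax":0,"ay":0,"az":0,"tx":0.009,"ty":0,"tz":-0.002,"fingers":0.0},{"ax":0,"ay":0,"az":0,"tx":0.012,"ty":0,"tz":-0.002,"fingers":0.0}]' 20
python3 -m creep '[{"ax":0,"ay":0,"az":0,"tx":0.004,"ty":0,"tz":0,"fingers":0.0},{"ax":0,"ay":0,"az":0,"tx":0.008,"ty":0,"tz":0,"fingers":0.0}]' 20
python3 -c "
from plant import r; print(r.hold_point_z)"; python3 g.py -.087 .001 .041
```

```text
time_s: 3.6
tcp_pos: [0.4988, -0.0419, 0.0397]
eef_rot: [114.6, 90.0, -164.5]
contact_force: [-0.2, 0.4, 0.5]
gripper_width: 0.0008
time_s: 3.8
tcp_pos: [0.4989, -0.0419, 0.0317]
eef_rot: [127.7, 90.0, -151.4]
contact_force: [-0.6, -0.3, 0.3]
gripper_width: 0.0002
0.0188
shift [-0.0093 -0.0016 -0.0014] rot [ 0.2  -0.01 -0.01] dock [-0.0856  0.0026  0.0317] F [-0.6 -0.3  0.3] t 3.8 J [ 18.  15. -33.   0. -42. -27.] w 0.00022834359172209793
```

There is no contact at 32 mm, which is below the steel surface, so the tip offset is real. Continuing down.

```bash
python3 -m creep '[{"ax":0,"ay":0,"az":0,"tx":0.004,"ty":0,"tz":-0.001,"fingers":0.0},{"ax":0,"ay":0,"az":0,"tx":0.008,"ty":-0.001,"tz":-0.001,"fingers":0.0},{"ax":0,"ay":0,"az":0,"tx":0.012,"ty":-0.001,"tz":-0.001,"fingers":0.0},{"ax":0,"ay":0,"az":0,"tx":0.012,"ty":-0.001,"tz":-0.001,"fingers":0.0}]' 20
python3 - <<'E'
from h import *
from plant import r,viewer
s=r.get_state(); print(todock(s["tcp_pos"]).round(4))
d=viewer.capture("side"); D=todock(cloud(d))
cv2.imwrite("pics/side5.png",cv2.resize(d["pixels"][160:240,200:300],None,fx=7,fy=7,interpolation=cv2.INTER_CUBIC))
for v in range(196,216): print(v,(D[v,247]*1e3).round(0),(D[v,254]*1e3).round(0))
E
```

```text
time_s: 4.2
tcp_pos: [0.4994, -0.0431, 0.0195]
eef_rot: [113.2, 89.9, -165.9]
contact_force: [-0.3, -0.9, -0.7]
gripper_width: 0.0007
[-0.0868  0.0019  0.0195]
196 [-120.   17.  135.] [-115.   -2.  128.]
197 [-125.   18.  136.] [-116.   -2.  125.]
198 [-126.   18.  134.] [-119.   -1.  125.]
199 [-125.   18.  130.] [-118.   -1.  121.]
200 [-125.   18.  126.] [-98.  -7. 102.]
201 [-124.   18.  123.] [-97.  -7.  97.]
202 [-126.   18.  122.] [-98.  -7.  95.]
203 [-123.   17.  116.] [-97.  -7.  91.]
204 [-98.  11.  92.] [-97.  -7.  88.]
205 [-98.  11.  89.] [-100.   -7.   87.]
206 [-98.  11.  86.] [-100.   -7.   84.]
207 [-100.   11.   84.] [-99.  -7.  80.]
208 [-100.   11.   81.] [-100.   -7.   78.]
209 [-96.  10.  75.] [-98.  -8.  73.]
210 [-98.  10.  73.] [-98.  -8.  70.]
211 [-101.   11.   72.] [-98.  -8.  66.]
212 [-97.  10.  65.] [-99.  -7.  64.]
213 [-99.  11.  64.] [-97.  -8.  59.]
214 [-99.  10.  61.] [-100.   -7.   58.]
215 [-101.   11.   59.] [-98.  -8.  53.]
```

View pics/side5.png

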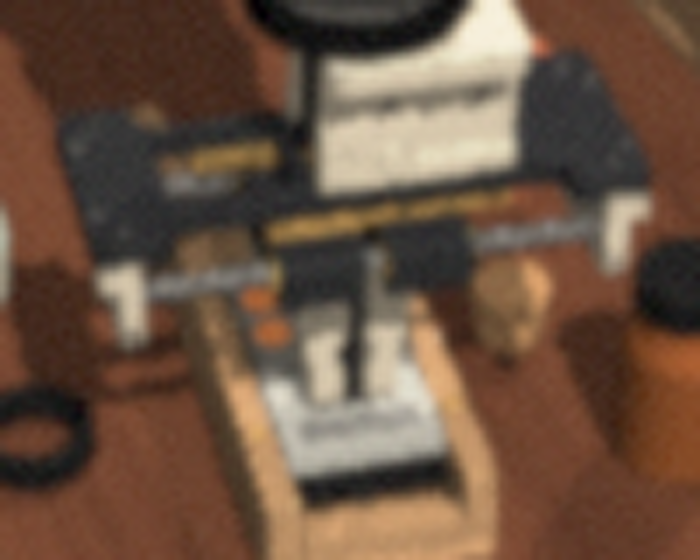

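Side view: the fingertips are at about (355,400) in the crop, over the steel rear just behind the shoulder, roughly 9 mm above it. Now I'll feel for contact.

```bash
python3 -m creep '[{"ax":0,"ay":0,"az":0,"tx":0.003,"ty":0,"tz":0.002,"fingers":0.0},{"ax":0,"ay":0,"az":0,"tx":0.006,"ty":0,"tz":0.002,"fingers":0.0},{"ax":0,"ay":0,"az":0,"tx":0.006,"ty":0,"tz":0.002,"fingers":0.0}]' 20
python3 -m creep '[{"ax":0,"ay":0,"az":0,"tx":0.002,"ty":0,"tz":0,"fingers":0.0},{"ax":0,"ay":0,"az":0,"tx":0.002,"ty":0,"tz":0,"fingers":0.0}]' 20
python3 -m creep '[{"ax":0,"ay":0,"az":0,"tx":0.002,"ty":0,"tz":0,"fingers":0.0},{"ax":0,"ay":0,"az":0,"tx":0.002,"ty":0,"tz":0,"fingers":0.0}]' 20
```

```text
time_s: 4.55
tcp_pos: [0.5004, -0.0408, 0.0142]
eef_rot: [-68.1, 90.0, 12.8]
contact_force: [0.4, 1.2, 3.8]
gripper_width: 0.0005
time_s: 4.75
tcp_pos: [0.5004, -0.0408, 0.0125]
eef_rot: [-63.6, 90.0, 17.4]
contact_force: [-1.0, 2.2, 5.4]
gripper_width: 0.0006
time_s: 4.95
tcp_pos: [0.5004, -0.0408, 0.0106]
eef_rot: [-64.2, 90.0, 16.7]
contact_force: [-1.3, 1.7, 5.6]
gripper_width: 0.0003
```

```bash
python3 -m creep '[{"ax":0,"ay":0,"az":0,"tx":0.002,"ty":0,"tz":0,"fingers":0.0},{"ax":0,"ay":0,"az":0,"tx":0.004,"ty":0,"tz":0,"fingers":0.0},{"ax":0,"ay":0,"az":0,"tx":0.004,"ty":0,"tz":0,"fingers":0.0}]' 20
python3 -m creep '[{"ax":0,"ay":0,"az":0,"tx":0.002,"ty":0,"tz":0,"fingers":0.0},{"ax":0,"ay":0,"az":0,"tx":0.002,"ty":0,"tz":0,"fingers":0.0}]' 20
python3 -m creep '[{"ax":0,"ay":0,"az":0,"tx":0.0015,"ty":0,"tz":0,"fingers":0.0},{"ax":0,"ay":0,"az":0,"tx":0.0015,"ty":0,"tz":0,"fingers":0.0}]' 20
```

```text
time_s: 5.25
tcp_pos: [0.5004, -0.0408, 0.0067]
eef_rot: [-67.6, 90.0, 13.4]
contact_force: [-1.6, 2.6, 9.9]
gripper_width: 0.0002
time_s: 5.45
tcp_pos: [0.5004, -0.0408, 0.0048]
eef_rot: [-68.2, 90.0, 12.7]
contact_force: [-2.5, 2.2, 10.5]
gripper_width: 0.0007
time_s: 5.65
tcp_pos: [0.5005, -0.0408, 0.0043]
eef_rot: [-78.9, 89.9, 2.1]
contact_force: [-7.3, 3.8, 20.9]
gripper_width: 0.0002
```

The platform bottomed out: force rose to 21 N at state z 4 mm, about 10 mm below contact. Now I slide forward while pressing.

```bash
python3 -m creep '[{"ax":0,"ay":0,"az":0,"tx":0.0003,"ty":0,"tz":0.002,"fingers":0.0},{"ax":0,"ay":0,"az":0,"tx":0.0003,"ty":0,"tz":0.004,"fingers":0.0},{"ax":0,"ay":0,"az":0,"tx":0.0003,"ty":0,"tz":0.006,"fingers":0.0},{"ax":0,"ay":0,"az":0,"tx":0.0003,"ty":0,"tz":0.008,"fingers":0.0},{"ax":0,"ay":0,"az":0,"tx":0.0003,"ty":0,"tz":0.01,"fingers":0.0}]' 20
python3 g.py 0 0 0
python3 - <<'E'
from h import *
from plant import r,viewer
d=viewer.capture("side"); D=todock(cloud(d))
cv2.imwrite("pics/side6.png",cv2.resize(d["pixels"][160:240,200:300],None,fx=7,fy=7,interpolation=cv2.INTER_CUBIC))
E
```

```text
time_s: 6.15
tcp_pos: [0.5021, -0.033, 0.0042]
eef_rot: [-153.2, 89.9, -72.2]
contact_force: [-2.4, -12.4, 20.8]
gripper_width: 0.0007
shift [ 0.0041 -0.0011  0.0764] rot [ 0.26 -0.13  0.07] dock [-0.0764  0.0008  0.0042] F [ -2.4 -12.4  20.8] t 6.15 J [ 19.  17. -35.   0. -38. -28.] w 0.0006658989091728753
```

View pics/side6.png

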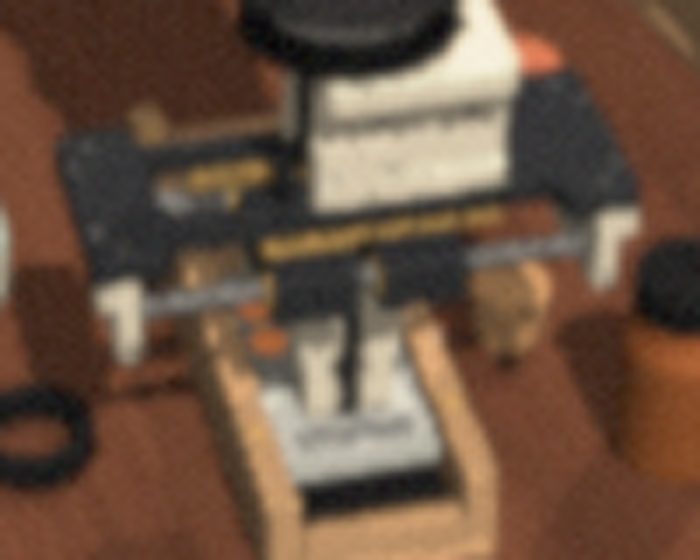

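The steel rear sits lower in the channel and the black platform strip behind it has grown. Continuing to slide.

```bash
python3 -m creep '[{"ax":0,"ay":0,"az":0,"tx":0,"ty":0,"tz":0.003,"fingers":0.0},{"ax":0,"ay":0,"az":0,"tx":0,"ty":0,"tz":0.006,"fingers":0.0},{"ax":0,"ay":0,"az":0,"tx":0,"ty":0,"tz":0.009,"fingers":0.0},{"ax":0,"ay":0,"az":0,"tx":0,"ty":0,"tz":0.012,"fingers":0.0},{"ax":0,"ay":0,"az":0,"tx":0,"ty":0,"tz":0.015,"fingers":0.0}]' 20
python3 -m creep '[{"ax":0,"ay":0,"az":0,"tx":0,"ty":0,"tz":0.003,"fingers":0.0},{"ax":0,"ay":0,"az":0,"tx":0,"ty":0,"tz":0.006,"fingers":0.0},{"ax":0,"ay":0,"az":0,"tx":0,"ty":0,"tz":0.009,"fingers":0.0}]' 20
python3 g.py 0 0 0
python3 - <<'E'
from h import *
from plant import r,viewer
s=r.get_state()
d=viewer.capture("side")
cv2.imwrite("pics/side7.png",cv2.resize(d["pixels"][160:240,200:300],None,fx=7,fy=7,interpolation=cv2.INTER_CUBIC))
d=viewer.capture("wrist"); cv2.imwrite("pics/wrist7.png",d["pixels"])
E
```

```text
time_s: 6.7
tcp_pos: [0.5046, -0.0181, 0.0042]
eef_rot: [-151.1, 89.9, -70.2]
contact_force: [-1.5, -12.1, 18.9]
gripper_width: 0.0005
time_s: 7.0
tcp_pos: [0.5059, -0.0093, 0.0041]
eef_rot: [-153.6, 89.9, -72.7]
contact_force: [-1.7, -11.0, 18.9]
gripper_width: 0.0003
shift [ 0.004  -0.0011  0.0523] rot [ 0.25 -0.13  0.06] dock [-0.0523  0.0009  0.0041] F [ -1.7 -11.   18.9] t 7.0 J [ 21.  17. -34.   0. -38. -31.] w 0.0003406189791405861
```

View pics/side7.png

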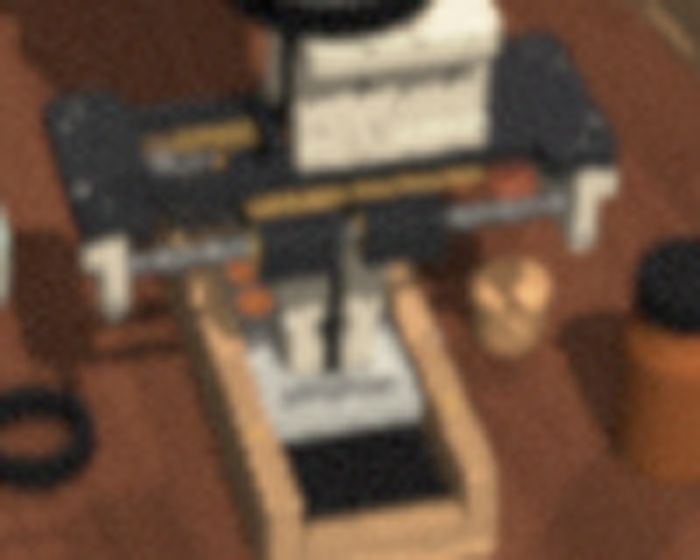

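View pics/wrist7.png

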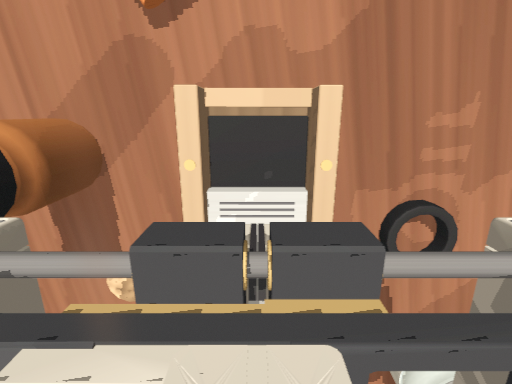

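The cassette moves with the fingers: its rear edge is at wrist row 188, with the black platform exposed behind it. Measuring the rear edge.

```bash
cat > rear.py <<'E'
from h import *
from plant import r,viewer
import sys
s=r.get_state(); d=viewer.capture("wrist"); d["state"]=s; D=todock(cloud(d)); g=d["pixels"].astype(int).sum(2)
for u in (225,257,290):
    v=[v for v in range(100,221) if g[v,u]>450 and g[v-1,u]<=450 and D[v,u,0]>-.12]
    if v: v=v[-1] if 0 else v[0]; print(u,v,(D[v+2,u]*1e3).round(1),(D[v-3,u]*1e3).round(1))
for v in (219,215,210): print((D[v,257]*1e3).round(1),end=' ')
print(todock(s["tcp_pos"]).round(4),s["contact_force"].round(1))
if len(sys.argv)>1: cv2.imwrite(sys.argv[1],d["pixels"])
E
python3 rear.py
```

```text
225 187 [-81.1 -17.5  26.3] [-82.6 -18.2  20. ]
257 187 [-80.9   1.4  25.1] [-83.    1.3  21.2]
290 187 [-81.2  20.9  25.8] [-82.9  21.4  20.6]
[-63.6   1.4  29.6] [-66.8   1.4  31.3] [-69.4   1.4  30.1] [-0.0519  0.0009  0.0041] [-2.1 -9.6 18.5]
```

The rear is at about -82, so the cassette is at -27 with its nose just under the bridge, flat, with its rear top at z 30. I'm pushing on.

```bash
python3 -m creep '[{"ax":0,"ay":0,"az":0,"tx":0.0003,"ty":0,"tz":0.003,"fingers":0.0},{"ax":0,"ay":0,"az":0,"tx":0.0003,"ty":0,"tz":0.006,"fingers":0.0},{"ax":0,"ay":0,"az":0,"tx":0.0003,"ty":0,"tz":0.009,"fingers":0.0},{"ax":0,"ay":0,"az":0,"tx":0.0003,"ty":0,"tz":0.012,"fingers":0.0},{"ax":0,"ay":0,"az":0,"tx":0.0003,"ty":0,"tz":0.015,"fingers":0.0}]' 20
python3 rear.py
python3 -m creep '[{"ax":0,"ay":0,"az":0,"tx":0.0003,"ty":0,"tz":0.003,"fingers":0.0},{"ax":0,"ay":0,"az":0,"tx":0.0003,"ty":0,"tz":0.006,"fingers":0.0},{"ax":0,"ay":0,"az":0,"tx":0.0003,"ty":0,"tz":0.009,"fingers":0.0},{"ax":0,"ay":0,"az":0,"tx":0.0003,"ty":0,"tz":0.012,"fingers":0.0},{"ax":0,"ay":0,"az":0,"tx":0.0003,"ty":0,"tz":0.015,"fingers":0.0}]' 20
python3 rear.py pics/wrist8.png
```

```text
time_s: 7.65
tcp_pos: [0.5083, 0.0053, 0.0041]
eef_rot: [-156.7, 89.8, -75.7]
contact_force: [-2.2, -13.5, 21.5]
gripper_width: 0.0006
225 187 [-66.9 -17.4  26.9] [-68.1 -18.1  19.8]
257 187 [-67.    1.4  27. ] [-68.4   1.4  20.4]
290 187 [-66.9  20.9  26.4] [-68.6  21.4  20.8]
[-49.5   1.5  30.5] [-52.1   1.5  30.6] [-55.3   1.5  31. ] [-0.0375  0.0009  0.0041] [ -2.2 -13.5  21.5]
time_s: 8.2
tcp_pos: [0.5106, 0.0198, 0.004]
eef_rot: [-159.8, 89.8, -78.8]
contact_force: [-1.6, -14.6, 25.5]
gripper_width: 0.0002
225 187 [-51.7 -17.6  25.2] [-53.7 -18.   21. ]
257 187 [-52.1   1.4  26.3] [-53.8   1.4  21. ]
290 187 [-51.9  21.   25.3] [-53.7  21.5  20.2]
[-34.7   1.5  30.1] [-36.9   1.5  29.2] [-40.6   1.5  30.8] [-0.0228  0.0009  0.004 ] [ -1.6 -14.6  25.5]
```

View pics/wrist8.png

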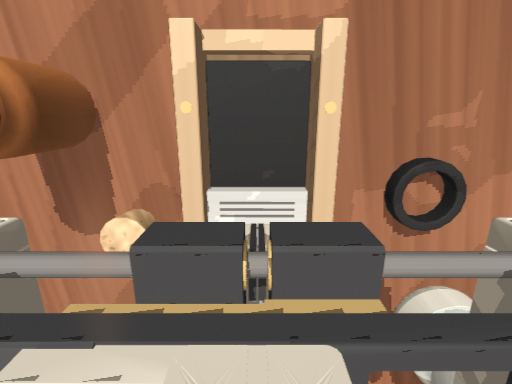

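The rear is at -53, so the cassette is at about +2 with 18 mm left to go.

```bash
python3 -m creep '[{"ax":0,"ay":0,"az":0,"tx":0,"ty":0,"tz":0.003,"fingers":0.0},{"ax":0,"ay":0,"az":0,"tx":0,"ty":0,"tz":0.006,"fingers":0.0},{"ax":0,"ay":0,"az":0,"tx":0,"ty":0,"tz":0.009,"fingers":0.0},{"ax":0,"ay":0,"az":0,"tx":0,"ty":0,"tz":0.012,"fingers":0.0}]' 20
python3 rear.py
python3 -m creep '[{"ax":0,"ay":0,"az":0,"tx":0,"ty":0,"tz":0.001,"fingers":0.0},{"ax":0,"ay":0,"az":0,"tx":0,"ty":0,"tz":0.002,"fingers":0.0},{"ax":0,"ay":0,"az":0,"tx":0,"ty":0,"tz":0.003,"fingers":0.0}]' 20
python3 rear.py pics/wrist9.png
```

```text
time_s: 8.65
tcp_pos: [0.5114, 0.0302, 0.0039]
eef_rot: [170.6, 89.7, -108.5]
contact_force: [-3.2, -22.5, 27.4]
gripper_width: 0.0004
225 186 [-42.5 -16.5  27.2] [-44.  -17.1  21. ]
257 186 [-42.4   2.3  26.6] [-44.    2.3  20.5]
290 186 [-42.3  21.8  26. ] [-44.1  22.3  20.8]
[-24.4   2.4  30.2] [-26.8   2.3  29.9] [-29.8   2.3  29.6] [-0.0125  0.0018  0.0039] [ -3.2 -22.5  27.4]
time_s: 9.0
tcp_pos: [0.5118, 0.0331, 0.0038]
eef_rot: [169.2, 89.7, -109.9]
contact_force: [-3.4, -20.4, 26.8]
gripper_width: 0.0002
225 186 [-39.5 -16.4  27. ] [-41.  -17.   20.7]
257 186 [-39.7   2.4  27.6] [-41.1   2.4  20.7]
290 186 [-39.2  22.   25.2] [-41.3  22.4  21.3]
[-21.7   2.5  30.8] [-24.1   2.5  30.5] [-27.    2.5  30.1] [-0.0096  0.0019  0.0038] [ -3.4 -20.4  26.8]
```

View pics/wrist9.png

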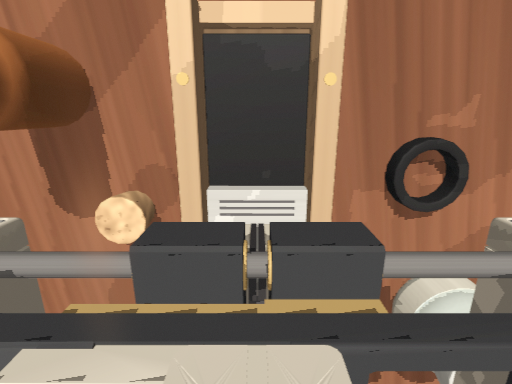

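```bash
python3 -m creep '[{"ax":0,"ay":0,"az":0,"tx":0,"ty":0,"tz":0.001,"fingers":0.0},{"ax":0,"ay":0,"az":0,"tx":0,"ty":0,"tz":0.002,"fingers":0.0},{"ax":0,"ay":0,"az":0,"tx":0,"ty":0,"tz":0.003,"fingers":0.0}]' 20
python3 rear.py
python3 -m creep '[{"ax":0,"ay":0,"az":0,"tx":0,"ty":0,"tz":0.001,"fingers":0.0},{"ax":0,"ay":0,"az":0,"tx":0,"ty":0,"tz":0.002,"fingers":0.0}]' 20
python3 rear.py pics/wrist10.png
```

```text
time_s: 9.35
tcp_pos: [0.5122, 0.0362, 0.0037]
eef_rot: [168.3, 89.7, -110.8]
contact_force: [-3.0, -20.2, 27.1]
gripper_width: 0.0002
225 189 [-35.5 -16.   30. ] [-38.8 -15.8  31.3]
257 189 [-35.5   2.5  29.8] [-38.4   2.4  29.6]
290 189 [-35.5  21.5  29.9] [-38.5  21.4  29.7]
[-18.2   2.5  29.7] [-21.    2.5  30.6] [-23.7   2.5  29.2] [-0.0065  0.002   0.0037] [ -3.  -20.2  27.1]
time_s: 9.6
tcp_pos: [0.5125, 0.0381, 0.0037]
eef_rot: [167.5, 89.7, -111.5]
contact_force: [-3.0, -21.3, 26.2]
gripper_width: 0.0001
225 188 [-34.4 -15.8  31.1] [-34.3 -17.1  18.8]
257 188 [-34.1   2.5  29.6] [-34.7   2.5  20.1]
290 189 [-33.8  21.5  30.6] [-34.4  22.5  21.2]
[-16.4   2.6  30.1] [-19.3   2.6  31.1] [-22.1   2.5  30.1] [-0.0045  0.002   0.0037] [ -3.  -21.3  26.2]
```

View pics/wrist10.png

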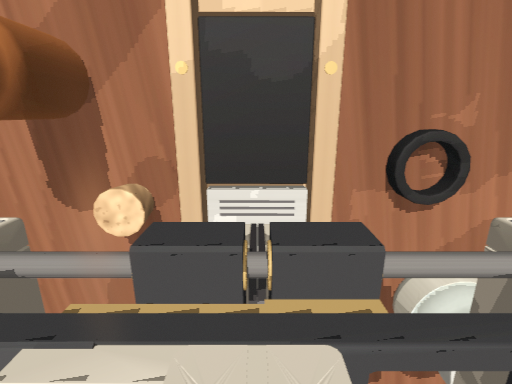

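The platform has sprung up: the black surface behind now reads z ≈ 30, and the bed gap shows ahead of it. I'm nudging on to feel the end stop.

```bash
python3 -m creep '[{"ax":0,"ay":0,"az":0,"tx":0,"ty":0,"tz":0.001,"fingers":0.0},{"ax":0,"ay":0,"az":0,"tx":0,"ty":0,"tz":0.001,"fingers":0.0}]' 20
python3 -m creep '[{"ax":0,"ay":0,"az":0,"tx":0,"ty":0,"tz":0.001,"fingers":0.0},{"ax":0,"ay":0,"az":0,"tx":0,"ty":0,"tz":0.001,"fingers":0.0}]' 20
python3 rear.py
```

```text
time_s: 9.85
tcp_pos: [0.5127, 0.0392, 0.0037]
eef_rot: [167.9, 89.7, -111.1]
contact_force: [-4.1, -20.5, 27.0]
gripper_width: 0.0006
time_s: 10.05
tcp_pos: [0.5127, 0.0396, 0.0037]
eef_rot: [166.5, 89.7, -112.5]
contact_force: [-2.0, -23.6, 26.7]
gripper_width: 0.0004
225 187 [-32.8 -16.   28.6] [-33.7 -16.9  20.2]
257 187 [-33.    2.5  29.4] [-33.5   2.6  19.2]
290 188 [-32.8  21.5  30.5] [-33.1  22.7  19.9]
[-14.5   2.6  29.3] [-17.6   2.6  30.7] [-19.7   2.6  28. ] [-0.003   0.0021  0.0037] [ -2.  -23.6  26.7]
```

```bash
python3 -m creep '[{"ax":0,"ay":0,"az":0,"tx":0,"ty":0,"tz":0.001,"fingers":0.0},{"ax":0,"ay":0,"az":0,"tx":0,"ty":0,"tz":0.001,"fingers":0.0}]' 20
python3 -m creep '[{"ax":0,"ay":0,"az":0,"tx":0,"ty":0,"tz":0.001,"fingers":0.0},{"ax":0,"ay":0,"az":0,"tx":0,"ty":0,"tz":0.001,"fingers":0.0}]' 20
python3 rear.py
```

```text
time_s: 10.3
tcp_pos: [0.5127, 0.0398, 0.0037]
eef_rot: [165.9, 89.6, -113.1]
contact_force: [-0.9, -27.9, 27.1]
gripper_width: 0.0002
time_s: 10.5
tcp_pos: [0.5126, 0.0399, 0.0037]
eef_rot: [164.9, 89.5, -114.2]
contact_force: [0.1, -33.0, 27.2]
gripper_width: 0.0004
225 186 [-32.9 -16.   28.3] [-33.9 -16.8  19.8]
257 186 [-33.    2.6  28.4] [-34.3   2.6  21.2]
290 187 [-32.8  21.7  29.7] [-33.4  22.8  20. ]
[-14.2   2.7  29.3] [-16.7   2.7  29.2] [-20.2   2.7  30.4] [-0.0027  0.0022  0.0037] [  0.1 -33.   27.2]
```

The end stop is firm: the push rises to 33 N with no further motion. I'm unloading press and push together, then lifting straight off.

```bash
python3 -m creep '[{"ax":0,"ay":0,"az":0,"tx":-0.0012,"ty":0,"tz":-0.0025,"fingers":0.0},{"ax":0,"ay":0,"az":0,"tx":-0.0027,"ty":0,"tz":-0.0045,"fingers":0.0},{"ax":0,"ay":0,"az":0,"tx":-0.006,"ty":0,"tz":-0.006,"fingers":0.0},{"ax":0,"ay":0,"az":0,"tx":-0.012,"ty":0,"tz":-0.007,"fingers":0.0},{"ax":0,"ay":0,"az":0,"tx":-0.025,"ty":0,"tz":-0.007,"fingers":0.0}]' 20
python3 rear.py
python3 -m creep '[{"ax":0,"ay":0,"az":0,"tx":-0.03,"ty":0,"tz":0,"fingers":0.0},{"ax":0,"ay":0,"az":0,"tx":-0.06,"ty":0,"tz":-0.02,"fingers":0.0},{"ax":0,"ay":0,"az":0,"tx":-0.09,"ty":0,"tz":-0.05,"fingers":0.0},{"ax":0,"ay":0,"az":0,"tx":-0.12,"ty":0,"tz":-0.09,"fingers":0.0},{"ax":0,"ay":0,"az":0,"tx":-0.14,"ty":0,"tz":-0.13,"fingers":0.0}]' 20
python3 -m creep '[{"ax":0,"ay":0,"az":0,"tx":-0.02,"ty":0,"tz":-0.04,"fingers":0.0},{"ax":0,"ay":0,"az":0,"tx":-0.04,"ty":0,"tz":-0.08,"fingers":0.0},{"ax":0,"ay":0,"az":0,"tx":-0.06,"ty":0,"tz":-0.11,"fingers":0.0}]' 20
python3 - <<'E'
from h import *
from plant import r,viewer
ims=[]
for n,(a,b,c,e) in dict(scene=(180,140,300,230),side=(200,150,320,240)).items():
    d=viewer.capture(n); ims.append(cv2.resize(d["pixels"][b:e,a:c],None,fx=6.5,fy=3.3*2,interpolation=cv2.INTER_CUBIC)); cv2.imwrite(f"pics/{n}11.png",ims[-1]); cv2.imwrite(f"pics/{n}11f.png",d["pixels"])
    D=todock(cloud(d)); hsv=cv2.cvtColor(d["pixels"],cv2.COLOR_BGR2HSV); c_=abs(D[...,1])<.02
    for x in np.arange(-.12,.1,.006):
        m=c_&(abs(D[...,0]-x)<.003)
        if m.sum(): print(n,round(x*1e3),m.sum(),(np.median(D[m][:,2])*1e3).round(1),np.median(hsv[m],0).astype(int))
print(r.get_state()["time_s"],r.get_state()["contact_force"])
E
```

```text
time_s: 11.05
tcp_pos: [0.5123, 0.0389, 0.0265]
eef_rot: [116.1, 89.9, -163.0]
contact_force: [0.2, -0.3, 1.1]
gripper_width: 0.0006
225 180 [-32.3 -18.2  28.5] [-33.8 -19.   19.8]
257 179 [-33.    2.9  28.1] [-34.7   2.9  20.4]
290 180 [-32.9  24.4  30.5] [-34.   25.6  20.2]
[-6.7  3.  29.3] [-9.4  3.  28.8] [-12.9   3.   28.6] [-0.0037  0.0024  0.0265] [ 0.2 -0.3  1.1]
time_s: 11.6
tcp_pos: [0.493, -0.0899, 0.1695]
eef_rot: [-74.2, 89.8, 6.8]
contact_force: [1.3, -0.1, -0.0]
gripper_width: 0.0006
time_s: 11.9
tcp_pos: [0.4745, -0.1996, 0.228]
eef_rot: [-76.8, 89.9, 4.2]
contact_force: [1.0, 0.5, -0.4]
gripper_width: 0.0004
scene -120 43 28.5 [12 97 89]
scene -114 32 30.2 [10 85 78]
scene -108 20 29.9 [10 84 77]
scene -102 29 29.9 [ 9 80 77]
scene -96 22 30.1 [10 78 76]
scene -90 23 30.7 [10 76 75]
scene -84 24 29.8 [10 81 74]
scene -78 20 30.3 [11 87 69]
scene -72 24 30.3 [10 86 68]
scene -66 25 30.5 [11 84 69]
scene -60 22 31.3 [11 82 68]
scene -54 20 30.2 [11 87 65]
scene -48 23 30.3 [11 82 67]
scene -42 19 30.0 [13 60 81]
scene -36 16 27.8 [ 17  40 132]
scene -30 25 28.4 [ 18  3
[... 995 characters left out ...]
ide -42 21 29.9 [30 25 34]
side -36 20 29.1 [23 23 90]
side -30 22 29.2 [ 22  24 114]
side -24 19 29.6 [ 21  23 112]
side -18 21 29.3 [ 21  22 102]
side -12 19 28.8 [ 22  25 118]
side -6 23 29.3 [ 23  24 128]
side 0 22 29.1 [ 22  23 127]
side 6 40 32.4 [21 24 85]
side 12 26 35.0 [18 24 81]
side 18 19 36.4 [15 31 77]
side 24 60 41.5 [12 28 62]
side 30 26 47.1 [16 19 61]
side 36 5 47.2 [14 40 69]
side 42 1 40.9 [15 18 83]
side 48 9 40.2 [23 23 99]
side 54 14 37.6 [ 18  32 106]
side 60 20 37.5 [ 23  25 117]
side 66 6 35.3 [ 17  30 106]
side 72 15 35.2 [ 17  44 104]
side 78 44 36.9 [ 15 109 108]
side 84 19 40.6 [ 14 116 126]
side 90 5 40.3 [ 13 116 131]
12.0 [-0.07872603 -0.13973433 -0.26610065]
```

View pics/scene11.png

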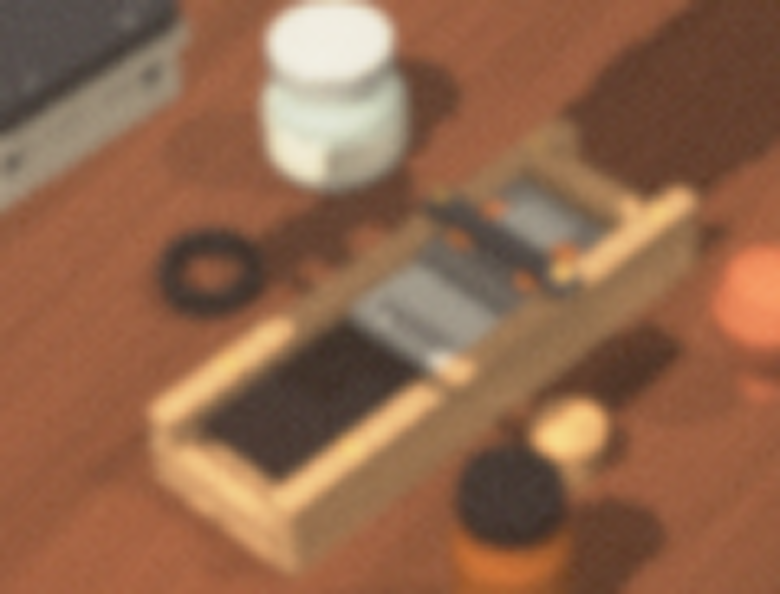

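View pics/side11.png

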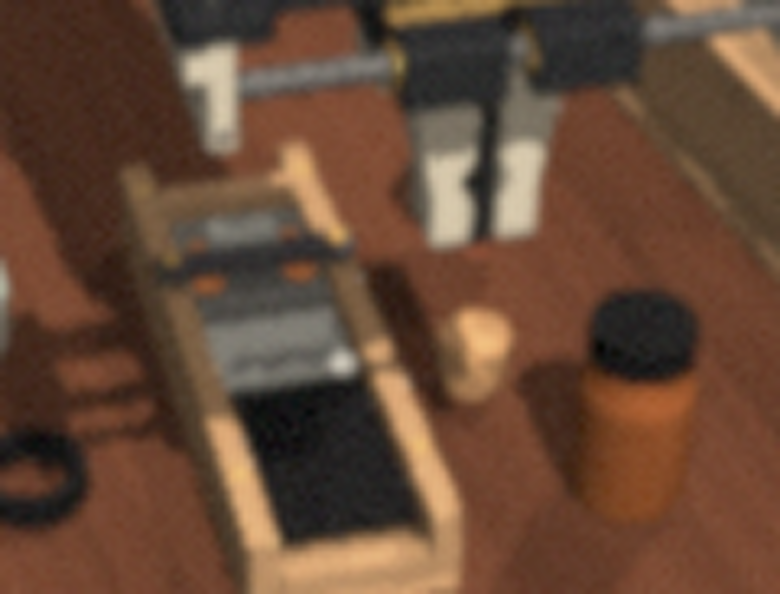

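View pics/side11f.png

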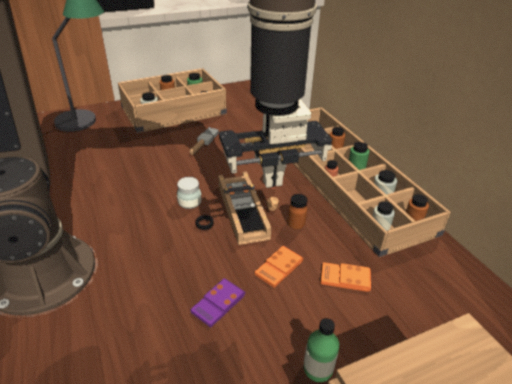

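Both views show the cassette flat: steel at z ≈ 29.3, front at ≈ 35.5, shoulder at dock x ≈ 6. The platform is up at ≈ 30.3, and the ring, jars, cork and bulb are where they were. After a short dwell I'll hand in.

```bash
python3 -m creep '[{"ax":0,"ay":0,"az":0,"tx":0,"ty":0,"tz":0,"fingers":0.0},{"ax":0,"ay":0,"az":0,"tx":0,"ty":0,"tz":0,"fingers":0.0}]' 20
python3 -c "
from plant import order; print(order.close_job())"
```

```text
time_s: 12.2
tcp_pos: [0.4747, -0.1972, 0.2261]
eef_rot: [66.9, 89.9, 147.9]
contact_force: [-0.7, -0.7, 0.6]
gripper_width: 0.0004
the job is handed in; nothing more can be done
None
```

I loaded the cassette into the dock and handed the job in at 12.2 s; no verdict is reported. With the shut fingers I pressed the steel rear down until the platform bottomed (about 10 mm, 21 N). I then slid it under the bridge until the end stop held firm: the push rose to 33 N with no further motion.

**Last checks (scene and side views):**
- **Cassette:** flat on the bed, with its steel rear at z ≈ 29 mm and its front at ≈ 35.5 mm.
- **Position:** the shoulder is at dock x ≈ 6 mm, which is where it belongs at home. The wrist view put the rear edge at about -34 mm against a nominal -35 mm, within calibration.
- **Platform:** sprung up behind the cassette, reading z ≈ 30.3 mm.
- **Robot and table:** the arm is clear, with contact force near zero. By eye, the things around the dock and the bottle have not moved. The bulb and brush are partly hidden by the arm in the last pictures.

**Disagreements and limits:**
- **Fingertips:** they proved to be about 27–30 mm above the stated TCP, so I found contact by force instead of by the reported height.
- **TCP readings:** they wandered by about 2 mm.
- **Leaf angle:** I did not measure it directly. The visible part of the leaf past the bridge reads a few mm higher than before, and the cassette's front is under it.

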